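Lock the push-and-turn cap of the tablet jar

ROBOT

A 6-joint arm with a two-finger parallel gripper is mounted at the origin on the work surface. World frame = base frame: x ahead of the robot, y to its left, z up, the work surface at z = 0. Lengths are in mm, angles in rad, forces in N, time in s.
With the tool pointing down it reaches from about 350 to 875 mm from the base axis. Payload 4.2 kg.
Tool frame: the origin (TCP) lies at the very end of the fingers, on their centre line; the grasp point (between the pads) lies 19 mm behind it; z points along the fingers, y is the line along which they close (so a half turn about z gives the same grasp; the last joint's range is limited). The gripper opens to 85 mm and grips with 20 to 120 N. Pads are 22 mm wide; open, the fingers measure 114 mm over their backs; the gripper's body (76 mm by 85 mm) begins 54 mm behind the grasp point. The pads swing forward as they close: fully open they stand 13 mm farther back than shut.
Start: joints at [-1.06, 0.385, 0.008, 0, -1.194, -0.259], TCP at [155.734, -605.265, 231.312] pointing down, gripper open.
Joint ranges: [-3.14, 3.14], [-1.21, 2.06], [-1.07, 1.41], [-3.16, 2.05], [-2.99, -0.16], [-3.1, 3.1]. Speed limits (rad/s): [2.79, 2.79, 3.14, 3.14, 3.14, 3.14].

INTERFACE

Orientations are given as a unit quaternion [x, y, z, w].
In Python, from bench import read_state, get_image, camera_model, job_done gives the robot as it stands.
- The arm moves only by the shell command python3 -m handwheel 'ROWS'. ROWS is JSON, a list of rows, each a list of 7 numbers: the shift along the tool's x, y, z in m, then the turn, a rotation vector about the tool's x, y, z in rad, then the gripper's target within -1 to 1 (fully open at 1, half-way at 0, shut at -1). In form: [[dx, dy, dz, wx, wy, wz, jaw], ...]. A call has 1 to 10 rows; each row is the pose to reach, as a shift and turn from the pose commanded when the call began, along the tool's axes at that moment; what a row does not reach only later rows make up. A row lasts 1/8 s, in which the tool goes at most 62.5 mm and 10.7 degrees, less where a joint would pass 70% of its speed; a pose out of reach is approached as far as the arm can. A call with a gripper value outside its range is refused whole. The fingers move at their own pace and stop on an object; the grip force is fixed at half the most. Time passes only in rows, so rows that repeat a pose let the fingers close. It gives the time, the measured TCP pose, the force, the opening and the grip force at its end, in the units of the state.
- read_state(): the state, without advancing time (a new reading comes with each control period).
- get_image(name): name is "scene" or "top" or "wrist"; returns (picture, depth): 420x560x3 uint8, blue, green, red; 420x560 float32, mm along the optical axis (not along the pixel's ray), 0 where there is no reading.
- camera_model(name): a dict with "K" (3x3 intrinsics, pixels), "dist" ([k1, k2, p1, p2, k3] as OpenCV has them; the pictures are not rectified), "rvec" (rotation vector, rad) and "tvec" (3), from world to camera coordinates, as OpenCV has them; the wrist camera has in their place "hand_eye" (4x4, takes a point from camera to tool coordinates, whose origin is the TCP and whose axes are the flange's). Camera axes: x right, y down, z forward; pixel columns grow to the right and rows downward; lengths in mm; the calibration is good to about 2 mm. A picture is of the moment at which its call begins: read the wrist's pose just before it. camera_model takes no time and is no camera call.
- job_done(): hands the job in; it is judged then, once.
The state is a dict: "clock": time; "joints": joint angles; "joint_vel": joint speeds; "joint_efforts": joint torques, N m; "position": TCP position; "ee_rot": TCP orientation; "contact_force": force on the tool from outside, world axes, zero at the start; "wrist_torque": the same for the moment, N m; "gripper_width": finger opening in mm; "grasp_force": force on a finger pad.
Only numpy, scipy, OpenCV 4.12 (cv2) and the standard library are available. Lean on these libraries where they do the work, as an engineer would, in place of code of your own. Each camera call takes 0.05 s, during which the arm holds its last target. There are 200 camera calls.

TASK

The amber tablet jar on the wooden base block has a white push-and-turn cap with a red grip bar that is still in the open position. Take the red bar, push the cap down against its spring, turn it a quarter turn clockwise (seen from above) and let go so that it springs up locked. Do not shift or knock over the other amber jar with the black cap.

Things in the scene. Friction and masses are not known exactly. Their poses are not given: they have to be found in the camera images.
- grip_bar (a point): Point to grip on the red bar of the white cap to be locked. The bar stands on the cap and turns and sinks with it: 50 mm long, 16 mm wide, 26 mm high. The point is on the cap's axis, 5 mm below the bar's top, 21 mm above the flat white cap top (a 56 mm disc) and 137 mm above the shelf when the cap is up. Its x axis runs along the bar, y across it, z up.
- bayonet_jar: The amber tablet jar with that cap, 72 mm wide, on a 105 mm square dark wood block screwed to the shelf, so it cannot move. A steel collar of 81 mm diameter surrounds the cap, its top 98 mm above the shelf (18 mm below the cap top when the cap is up). White marks on the block show the bar's direction when open (x axis), green marks when locked (y axis). Origin under the block's centre, z up.
- cap_press (a joint): How far the cap is pushed down, m: 0 fully up, 0.014 bottom stop. Sprung: 4 N to start, 11 N at the bottom. The cap's two red lugs can turn under the collar's ledge only while it is pushed down more than 0.008. Locked and let go it rests at about 0.004; let go between open and locked it stays caught at about 0.008.
- cap_turn (a joint): Turn of the cap in rad, growing clockwise seen from above: 0 to 0.1 at the start (open), stop at 1.57. Not pushed down, it is blocked at about 0.18. From about 1.2 up to the stop the lugs lie under the locking pocket and spring up into it when let go. It turns easily (about 0.05 N m).
- pill_jar: The other amber glass jar, with a black cap, closed, 66 mm wide and 92 mm high, loose on the shelf at least 120 mm from the tablet jar (centre to centre). Leave it alone. Origin at the centre of its underside, z up.
Not all that is in view belongs to the job. There is more than one size of the bayonet_jar; the one meant has the size given above.

How it is judged:
By the outcome, as a careful person would: the job done as asked, in the order asked, and still so for the second after the job is handed in, with the robot touching nothing.
It also fails if it takes over 32 s, if anything falls off the work surface, if the arm or the gripper's body presses on something with over 40 N, if the wrist force passes 120 N, or if a joint passes its speed limit or range.

## Working session

There is one attempt and no reset: what is moved stays moved. The work goes in short steps, Python scripts to look and compute and a shell command to move; the robot and the scene stay as the last step left them, time stands still between calls to the robot, and variables do not carry over. Pictures are saved under pics/ and viewed, at most 10 in all, crops included, and the job is handed in when it is done.

```bash
mkdir -p pics; python3 - <<'E'
from bench import *
import cv2,numpy as np
s=read_state();print(s)
for n in("scene","top"):
    im,d=get_image(n);cv2.imwrite(f"pics/{n}0.png",im);np.save(f"pics/{n}0.npy",d)
    print(n,camera_model(n))
print(camera_model("wrist"))
E
```

```text
{'clock': 0.0, 'joints': array([-1.06040095e+00,  3.85578316e-01,  6.61099647e-03, -4.94588009e-04,
       -1.19398989e+00, -2.58635077e-01]), 'joint_vel': array([-2.02013858e-04, -6.43792179e-05,  2.44333691e-03, -5.55884824e-04,
        1.35476895e-03, -4.56242971e-04]), 'joint_efforts': array([ 8.19800880e-04, -3.92290735e+01,  1.88396895e+01,  4.18615624e+00,
       -4.72206651e-03,  3.41757918e-06]), 'position': array([ 155.58500123, -604.71958692,  230.20329568]), 'ee_rot': array([-1.25457371e-01,  9.92098396e-01,  1.08776761e-03, -1.92221742e-04]), 'contact_force': array([ 0.14564091, -0.11605148, -0.10773544]), 'wrist_torque': array([-0.02016416,  0.0293833 , -0.02668735]), 'grasp_force': 0.0, 'gripper_width': 85.21045739934769}
scene {'K': array([[402.87122687,   0.        , 276.31271917],
       [  0.        , 402.87122687, 210.6449713 ],
       [  0.        ,   0.        ,   1.        ]]), 'dist': array([-0.06182943,  0.        ,  0.        ,  0.        ,  0.        ]), 'rvec': array([ 2.22149612,  0.18747938, -0.06791462]), 'tvec': array([-540.39258462,   33.26815339,  82
[... 267 characters left out ...]
ay([ 2.15572507, -2.1596725 ,  0.14103171]), 'tvec': array([ -2.97442582, 565.52564232, 801.09012725])}
{'K': array([[356.3951253 ,   0.        , 277.58444072],
       [  0.        , 356.3951253 , 209.81838631],
       [  0.        ,   0.        ,   1.        ]]), 'dist': array([-0.07269586,  0.        ,  0.        ,  0.        ,  0.        ]), 'hand_eye': array([[-4.49337331e-04, -9.52833215e-01, -3.03494091e-01,
         7.79582378e+01],
       [ 9.99996907e-01,  3.14259159e-04, -2.46717326e-03,
        -6.53251561e-01],
       [ 2.44618043e-03, -3.03494260e-01,  9.52830127e-01,
        -1.42567705e+02],
       [ 0.00000000e+00,  0.00000000e+00,  0.00000000e+00,
         1.00000000e+00]])}
```

View pics/top0.png

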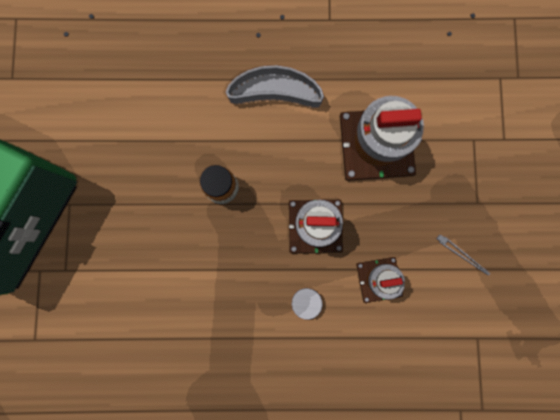

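View pics/scene0.png

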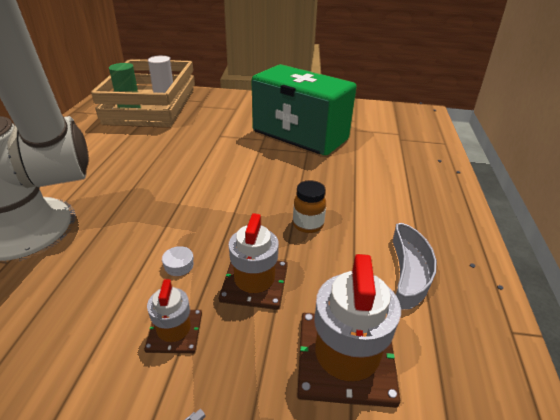

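The candidates, in top-view pixels, are the large jar (400,118), the mid jar (320,222) and the small jar (390,283). The black-capped pill jar is at (219,184), and a loose white lid is at (307,304). The mid block spans about 54 px, roughly 100 mm, so it matches the 105 mm size. I'll measure to confirm.

```bash
cat > h.py <<'E'
import cv2,numpy as np
from bench import *
from scipy.spatial.transform import Rotation as R
def cam(n,s=None):
    m=camera_model(n)
    if n=="wrist":
        T=np.eye(4);T[:3,:3]=R.from_quat(s["ee_rot"]).as_matrix();T[:3,3]=s["position"]
        T=T@m["hand_eye"];return m["K"],m["dist"],T[:3,:3],T[:3,3]
    r=cv2.Rodrigues(m["rvec"])[0];return m["K"],m["dist"],r.T,-r.T@m["tvec"]
def plane(c,px,z):
    K,D,r,t=c;u=cv2.undistortPoints(np.float64(px).reshape(-1,1,2),K,D)[:,0]
    d=np.c_[u,np.ones(len(u))]@r.T;return t+d*((z-t[2])/d[:,2])[:,None]
def depthpts(c,px,dep):
    K,D,r,t=c;u=cv2.undistortPoints(np.float64(px).reshape(-1,1,2),K,D)[:,0]
    return np.c_[u,np.ones(len(u))]*dep[:,None]@r.T+t
def red(im):
    h=cv2.cvtColor(im,cv2.COLOR_BGR2HSV);return (((h[...,0]<6)|(h[...,0]>174))&(h[...,1]>190)&(h[...,2]>110)).astype(np.uint8)
E
python3 - <<'E'
from h import *
im=cv2.imread("pics/top0.png");d=np.load("pics/top0.npy");c=cam("top")
n,l,st,ce=cv2.connectedComponentsWithStats(red(im))
for i in range(1,n):
    if st[i,4]<40: continue
    v,u=np.nonzero(l==i);P=depthpts(c,np.c_[u,v],d[v,u]);zt=np.percentile(P[:,2],90)
    Q=P[P[:,2]>zt-8];r=cv2.minAreaRect(np.float32(Q[:,:2]));print(ce[i],st[i,4],"ztop",zt,r)
# block/other points
for nm,px in dict(blockcorners=[(291,202),(342,202),(342,252),(291,252)],bigc=[(343,114),(346,178),(413,174)],small=[(361,275),(366,300),(394,260)],pill=[(216,180)]).items():
    px=np.array(px);P=depthpts(c,px,d[px[:,1],px[:,0]]);print(nm,P.round(),np.linalg.norm(np.diff(P[:,:2],axis=0),axis=1).round())
cv2.imwrite("pics/crop.png",cv2.resize(im[180:320,270:430],None,fx=4,fy=4,interpolation=2))
E
```

```text
[399.86466165 116.04511278] 399 ztop 191.2267139117399 ((682.0765991210938, -190.9494171142578), (17.131921768188477, 63.02857971191406), 3.4658942222595215)
[323.12403101 220.96124031] 129 ztop 142.88921360755256 ((517.12158203125, -67.45458984375), (45.48954772949219, 10.397836685180664), 89.71096801757812)
[391.26315789 282.21052632] 95 ztop 106.16063922323526 ((414.4259033203125, -189.20742797851562), (7.924893856048584, 34.44282150268555), 8.973542213439941)
blockcorners [[ 565.  -19.   16.]
 [ 567. -122.   -1.]
 [ 467. -118.   12.]
 [ 467.  -19.   11.]] [103. 100.  99.]
bigc [[ 742. -124.   20.]
 [ 612. -128.   18.]
 [ 620. -262.   15.]] [130. 134.]
small [[ 422. -155.    8.]
 [ 375. -163.   10.]
 [ 451. -219.   10.]] [48. 95.]
pill [[596. 118.  91.]] []
```

View pics/crop.png

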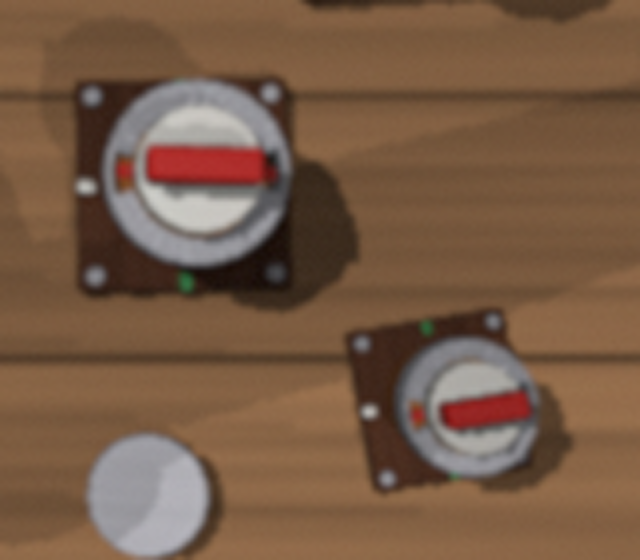

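The mid jar is the one. Its bar top measures z≈143 (142 expected) and its block about 103 mm, and the bar points at the white mark (open). The bar centre is near (517,-67), lying along world y. I'll go above it with the tool's y axis along world x. A turn of -1.32 about the tool's z leaves the last joint free for the clockwise quarter turn.

```bash
python3 -m handwheel '[[-0.05,0.04,0,0,0,-0.15,1],[-0.1,0.09,0,0,0,-0.3,1],[-0.145,0.13,0,0,0,-0.45,1],[-0.19,0.17,0,0,0,-0.6,1],[-0.24,0.215,0,0,0,-0.75,1],[-0.29,0.26,0,0,0,-0.9,1],[-0.335,0.30,0,0,0,-1.05,1],[-0.385,0.345,0,0,0,-1.2,1],[-0.435,0.385,0,0,0,-1.32,1],[-0.484,0.43,0,0,0,-1.32,1]]' && python3 -m handwheel '[[0,0,0,0,0,0,1],[0,0,0,0,0,0,1],[0,0,0,0,0,0,1]]'
cat > look.py <<'E'
from h import *
import sys
s=read_state();im,d=get_image("wrist");cv2.imwrite(f"pics/{sys.argv[1]}.png",im)
c=cam("wrist",s);r_=R.from_quat(s["ee_rot"]).as_matrix()
print(s["clock"],s["position"].round(1),"R",r_.round(3).tolist(),s["joints"].round(2),s["gripper_width"],s["contact_force"].round(1))
n,l,st,ce=cv2.connectedComponentsWithStats(red(im))
for i in range(1,n):
    if st[i,4]<150: continue
    v,u=np.nonzero(l==i);P=depthpts(c,np.c_[u,v],d[v,u]);zt=np.percentile(P[:,2],80);Q=P[abs(P[:,2]-zt)<4]
    b=cv2.boxPoints(cv2.minAreaRect(np.float32(Q[:,:2])));m=b.mean(0);e=[b[1]-b[0],b[2]-b[1]];e=max(e,key=np.linalg.norm)
    print(ce[i].round(),st[i,4],"ztop",zt.round(1),"ctr",m.round(1),"len",np.linalg.norm(e).round(1),"deg",np.degrees(np.arctan2(e[1],e[0])).round(1),"tool delta",(r_.T@(np.r_[m,137]-s["position"]-19*(-r_[:,2]))).round(1))
E
python3 look.py w1
```

```text
clock: 1.35
position: [505.5, -85.1, 231.2]
ee_rot: [0.708, -0.706, -0.0, 0.0]
contact_force: [0.6, -0.7, -0.4]
gripper_width: 85.2
grasp_force: 0.0
clock: 1.72
position: [504.0, -88.0, 231.2]
ee_rot: [-0.707, 0.707, 0.0, -0.0]
contact_force: [-0.2, -0.0, 0.3]
gripper_width: 85.5
grasp_force: 0.0
1.725 [504.  -88.  231.2] R [[-0.0, -1.0, -0.001], [-1.0, 0.0, -0.0], [0.0, 0.001, -1.0]] [ 0.14  0.19 -0.27 -0.   -1.11 -0.15] 85.4710032072003 [-0.2 -0.   0.3]
[403.  65.] 759 ztop 105.5 ctr [ 413.7 -189.5] len 35.3 deg -78.4 tool delta [101.6  90.2 113.3]
[ 29. 127.] 167 ztop 126.5 ctr [ 679.8 -149.8] len 10.4 deg -85.8 tool delta [  61.7 -175.9  113.1]
[260. 245.] 1010 ztop 142.1 ctr [517.  -66.4] len 49.1 deg 88.2 tool delta [-21.6 -13.  113.2]
```

View pics/w1.png

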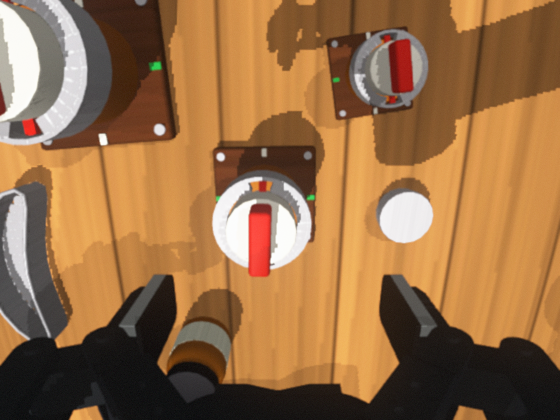

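The wrist view shows the red bar at (260,245), pointing to the white mark, with the green marks at the sides. Its centre (517,-66.4) agrees with the top view. I'll shift, descend and close.

```bash
python3 -m handwheel '[[-0.0215,-0.013,0,0,0,0.03,1],[-0.0215,-0.013,0.03,0,0,0.03,1],[-0.0215,-0.013,0.06,0,0,0.03,1],[-0.0215,-0.013,0.085,0,0,0.03,1],[-0.0215,-0.013,0.1,0,0,0.03,1],[-0.0215,-0.013,0.11,0,0,0.03,1],[-0.0215,-0.013,0.11,0,0,0.03,1]]' && python3 -m handwheel '[[0,0,0,0,0,0,-1],[0,0,0,0,0,0,-1],[0,0,0,0,0,0,-1],[0,0,0,0,0,0,-1],[0,0,0,0,0,0,-1],[0,0,0,0,0,0,-1],[0,0,0,0,0,0,-1],[0,0,0,0,0,0,-1]]'; python3 look.py w2
```

```text
clock: 2.65
position: [517.6, -65.9, 121.2]
ee_rot: [-0.697, 0.717, 0.0, -0.0]
contact_force: [-0.3, -0.5, 0.3]
gripper_width: 85.2
grasp_force: 0.0
clock: 3.65
position: [517.6, -65.6, 121.4]
ee_rot: [-0.697, 0.717, 0.0, -0.0]
contact_force: [-1.9, -0.1, 3.8]
gripper_width: 14.4
grasp_force: 63.6
3.65 [517.6 -65.6 121.4] R [[-0.029, -1.0, -0.0], [-1.0, 0.029, -0.0], [0.0, 0.0, -1.0]] [ 0.19  0.32 -0.4  -0.   -0.85 -0.21] 14.39500066088449 [-1.9 -0.1  3.8]
[509.  15.] 1388 ztop 105.2 ctr [ 412.  -177.3] len 13.2 deg -85.0 tool delta [114.7 102.4   3.4]
[278. 195.] 157 ztop 93.9 ctr [516.5 -97.8] len 7.6 deg 88.2 tool delta [32.2  0.2  3.4]
[279. 293.] 4321 ztop 141.7 ctr [517.3 -66.6] len 49.9 deg 88.7 tool delta [1.1 0.3 3.4]
```

View pics/w2.png

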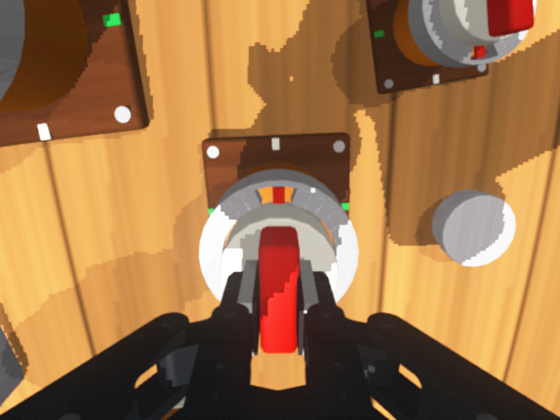

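The bar (279,293) is held squarely between the pads. Now I'll push down 12 mm.

```bash
python3 -m handwheel '[[0,0,0.003,0,0,0,-1],[0,0,0.006,0,0,0,-1],[0,0,0.009,0,0,0,-1],[0,0,0.012,0,0,0,-1],[0,0,0.012,0,0,0,-1],[0,0,0.012,0,0,0,-1]]'; python3 look.py w3
```

```text
clock: 4.45
position: [517.8, -65.6, 110.0]
ee_rot: [-0.697, 0.717, -0.0, -0.0]
contact_force: [-3.6, 0.8, 8.7]
gripper_width: 14.8
grasp_force: 64.4
4.45 [517.8 -65.6 110. ] R [[-0.029, -1.0, 0.0], [-1.0, 0.029, -0.0], [0.0, -0.0, -1.0]] [ 0.19  0.34 -0.41  0.   -0.83 -0.21] 14.83603514802649 [-3.6  0.8  8.7]
[526.  14.] 1355 ztop 104.9 ctr [ 412.1 -175.6] len 13.3 deg -0.5 tool delta [113.  102.5  -8. ]
[279. 292.] 4344 ztop 130.4 ctr [517.2 -66.7] len 49.6 deg 88.1 tool delta [ 1.1  0.5 -8. ]
```

The bar top sank 11.4 mm, from 141.8 to 130.4, which is past the 8 mm needed. Now I'll turn clockwise, which is + about the tool's z.

```bash
python3 -m handwheel '[[0,0,0,0,0,0.15,-1],[0,0,0,0,0,0.3,-1],[0,0,0,0,0,0.45,-1],[0,0,0,0,0,0.6,-1],[0,0,0,0,0,0.75,-1],[0,0,0,0,0,0.75,-1]]'; python3 look.py w4
```

```text
clock: 5.25
position: [517.5, -65.6, 109.9]
ee_rot: [-0.385, 0.923, 0.0, -0.0]
contact_force: [-4.1, 1.7, 9.4]
gripper_width: 14.7
grasp_force: 64.4
5.25 [517.5 -65.6 109.9] R [[-0.703, -0.711, -0.0], [-0.711, 0.703, -0.0], [0.0, 0.0, -1.0]] [ 0.19  0.34 -0.41  0.   -0.83 -0.97] 14.708725084321486 [-4.1  1.7  9.4]
[278. 290.] 4385 ztop 130.4 ctr [517.  -66.6] len 49.7 deg 45.7 tool delta [ 1.1 -0.4 -8.1]
```

The bar is at 45.7°, turning clockwise as intended, and forces are small. I'll finish the turn.

```bash
python3 -m handwheel '[[0,0,0,0,0,0.15,-1],[0,0,0,0,0,0.3,-1],[0,0,0,0,0,0.45,-1],[0,0,0,0,0,0.6,-1],[0,0,0,0,0,0.75,-1],[0,0,0,0,0,0.77,-1],[0,0,0,0,0,0.77,-1]]'; python3 look.py w5
```

```text
clock: 6.18
position: [517.3, -65.3, 109.8]
ee_rot: [-0.011, 1.0, 0.0, -0.0]
contact_force: [-4.4, 4.0, 8.8]
gripper_width: 14.8
grasp_force: 64.4
6.175 [517.3 -65.3 109.8] R [[-1.0, -0.022, -0.001], [-0.022, 1.0, 0.0], [0.001, 0.0, -1.0]] [ 0.19  0.34 -0.41 -0.   -0.83 -1.73] 14.817596319423524 [-4.4  4.   8.8]
[12. 32.] 555 ztop 105.5 ctr [ 413.  -175.1] len 11.7 deg -17.6 tool delta [ 106.7 -107.5   -8.1]
[278. 292.] 4276 ztop 130.4 ctr [516.5 -66. ] len 49.6 deg 1.6 tool delta [ 0.8 -0.7 -8.2]
```

View pics/w5.png

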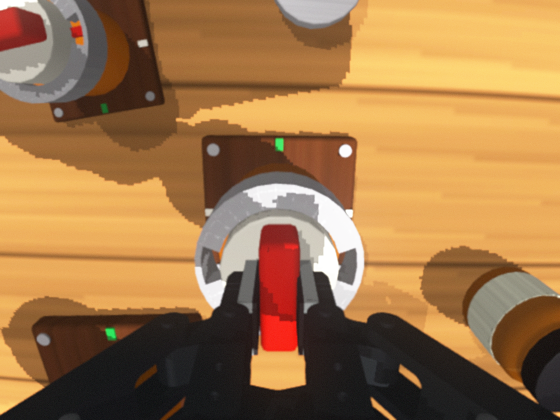

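The bar (278,292) now points at the green mark (279,144), having turned about 1.52 rad. I'll ease up, open and lift away.

```bash
python3 -m handwheel '[[0,0,-0.003,0,0,0,-1],[0,0,-0.006,0,0,0,-1],[0,0,-0.007,0,0,0,-1],[0,0,-0.007,0,0,0,0],[0,0,-0.007,0,0,0,0.3],[0,0,-0.007,0,0,0,0.3],[0,0,-0.007,0,0,0,0.3],[0,0,-0.007,0,0,0,0.3]]' && python3 -m handwheel '[[0,0,-0.02,0,0,0,0.3],[0,0,-0.05,0,0,0,0.3],[0,0,-0.09,0,0,0,0.3],[0,0,-0.12,0,0,0,0.3],[0,0,-0.12,0,0,0,0.3],[0,0,-0.12,0,0,0,0.3],[0,0,-0.12,0,0,0,0.3]]'; python3 look.py w6; python3 -c "
from h import *
im,d=get_image('scene');cv2.imwrite('pics/s6.png',im)"
```

```text
clock: 7.22
position: [517.8, -65.6, 116.2]
ee_rot: [-0.011, 1.0, -0.0, -0.0]
contact_force: [-0.3, 0.6, -0.7]
gripper_width: 55.4
grasp_force: 0.0
clock: 8.1
position: [517.1, -65.6, 235.0]
ee_rot: [-0.011, 1.0, -0.0, -0.001]
contact_force: [0.4, 0.4, 0.0]
gripper_width: 55.8
grasp_force: 0.0
8.1 [517.1 -65.6 235. ] R [[-1.0, -0.022, -0.003], [-0.022, 1.0, -0.0], [0.003, -0.0, -1.0]] [ 0.19  0.21 -0.24 -0.   -1.13 -1.73] 55.79281004015353 [0.4 0.4 0. ]
[114.  60.] 808 ztop 105.8 ctr [ 413.6 -188.7] len 36.2 deg -81.6 tool delta [ 105.9 -120.8  117.3]
[279. 209.] 1309 ztop 138.4 ctr [516.4 -66.1] len 48.6 deg 0.8 tool delta [  0.4  -0.4 117. ]
[135. 411.] 639 ztop 176.2 ctr [ 671.  -173.9] len 30.0 deg 88.2 tool delta [-151.8 -111.6  116.7]
```

View pics/w6.png

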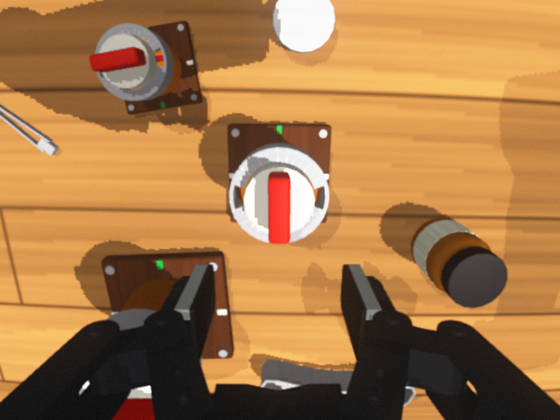

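View pics/s6.png

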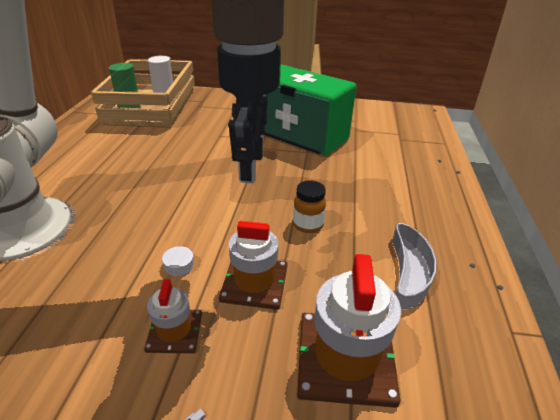

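The bar (279,209) lies along the green marks, with its top at 138.4 mm. That is about 4 mm down, so the cap is locked; caught between open and locked it would sit at about 134. The pill jar is undisturbed at (310,205) in the scene view.

```bash
python3 -c "
from bench import *
print(job_done())"
```

```text
the job is handed in; nothing more can be done
None
```

The white cap on the 105 mm-block jar was pushed down, turned a quarter turn clockwise and released; it sprang up to its locked height in line with the green marks, the black-capped jar was left alone, and the job was handed in at about 8 s (no verdict was returned).

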